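# Clip the jar onto the snap hook

## Robot

A 7-joint arm with a two-finger parallel gripper is mounted at the origin on the work surface. World frame = base frame: x ahead of the robot, y to its left, z up, the work surface at z = 0. Lengths are in m, angles in rad, forces in N, time in s.
With the tool pointing down it reaches from about 0.4 to 0.875 m from the base axis. Payload 19.3 kg.
Tool frame: the origin (TCP) lies at the very end of the fingers, on their centre line; the grasp point (between the pads) lies 19 mm behind it; z points along the fingers, y is the line along which they close (so a half turn about z gives the same grasp; the last joint's range is limited). The gripper opens to 85 mm and grips with 20 to 120 N. Pads are 22 mm wide; open, the fingers measure 114 mm over their backs; the gripper's body (76 mm by 85 mm) begins 54 mm behind the grasp point. The pads swing forward as they close: fully open they stand 13 mm farther back than shut.
Start: joints at [-1.341, 0.521, -0.036, 1.599, 0.021, 1.021, -0.113], TCP at [0.185, 0.597, 0.231] pointing down, gripper open.
Joint ranges: [-2.91, 2.91], [-0.3, 2.13], [-1.5, 1.42], [0.17, 2.43], [-1.26, 4.41], [0.16, 1.93], [-2.52, 2.52]. Speed limits (rad/s): [1.89, 1.89, 2.39, 2.39, 3.01, 3.01, 3.01].

## Interface

Orientations are given as [roll, pitch, yaw] about the fixed x, y, z axes, in that order (R = Rz(yaw) Ry(pitch) Rx(roll)).
In Python, from workcell import bot gives the robot as it stands.
- The arm moves only by the shell command python3 -m crank 'ROWS' [FORCE]. ROWS is a JSON object of lists of equal length, an entry for each row: "travel": the shift along the world's x, y, z in cm, a list of three; "turn": the turn, a rotation vector about the world's x, y, z in degrees, a list of three; "gripper": the closure, from 0 (fully open) to 1 (shut). A call has exactly 5 rows; each row is the pose to reach, as a shift and turn from the pose commanded when the call began; what a row does not reach only later rows make up. A row lasts 1/10 s, in which the tool goes at most 50 mm and 8.59 degrees, less where a joint would pass 70% of its speed; a pose out of reach is approached as far as the arm can. A call with a gripper value outside its range is refused whole. The fingers move at their own pace and stop on an object; FORCE is the grip in N (left out, the last holds). Time passes only in rows, so rows that repeat a pose let the fingers close, or fill a call up. It gives the time, the measured TCP pose, the force, the opening and the grip force at its end, in the units of the state.
- bot.observe(): the state, without advancing time (a new reading comes with each control period).
- bot.grab_frame(name): name is "scene" or "top"; returns a dict with "pixels" (384x512x3 uint8, red, green, blue), "fx", "fy", "cx", "cy" (pixels), "dist" ([k1, k2, p1, p2, k3] as OpenCV has them; the pictures are not rectified), "extrinsics" (4x4, takes a point from world to camera coordinates). Camera axes: x right, y down, z forward; pixel columns grow to the right and rows downward; lengths in m; the calibration is good to about 2 mm. A picture is of the moment at which its call begins. There is no depth.
- bot.job_done(): hands the job in; it is judged then, once.
The state is a dict: "clock": time; "qpos": joint angles; "qd": joint speeds; "joint_efforts": joint torques, N m; "position": TCP position; "tool_rot": TCP orientation; "force": force on the tool from outside, world axes, zero at the start; "moment": the same for the moment, N m; "grip_width": finger opening in m; "finger_force": force on a finger pad.
Only numpy, scipy, OpenCV 4.12 (cv2) and the standard library are available. Lean on these libraries where they do the work, as an engineer would, in place of code of your own. Each camera call takes 0.05 s, during which the arm holds its last target. There are 200 camera calls.

## Task

At this fly-tying bench, clip the amber jar with the orange cap onto the snap hook of the steel stand: hold the jar by its yellow tab, push its wire eye against the orange sprung gate until the eye's leg passes inside and the gate snaps shut behind it. Then let go and leave the jar hanging still on the hook, clear of the bench, without disturbing the green spool or the green bottle.

Things in the scene. Friction and masses are not known exactly. Their poses are not given: they have to be found in the camera images.
- jar: Loose amber jar, about 140 g, upright: glass 46 mm diameter, orange cap 56 mm diameter with its top at z = 52 mm, then a rigid wire eye (see eye) and a yellow grip tab (see tab). Origin: centre of its underside, z up; the eye lies in its x-z plane. A half turn about z makes no difference.
- eye (a point): Middle of the jar's wire eye, on its axis 64 mm above its underside; axes as the jar's. 5.5 mm round steel: two upright legs at x = -24 and +24 mm, from the cap (z = 52 mm above the jar's underside) up to 76 mm, joined by a shallow roof whose centre line peaks at 82 mm at x = 0. Opening 42 mm wide, 21 mm high beside the legs, 27 mm in the middle.
- tab (a point): Centre of the yellow grip tab on top of the eye's roof, 93 mm above the jar's underside, on its axis; axes as the jar's. 24 mm along x, 10 mm thick along y, from 80 to 106 mm above the underside.
- hook_stand: Fixed steel stand with a snap hook: a level closed loop of 6 mm bar, centre line 140 mm above the bench, 57 mm deep in x, 44 to 48 mm wide in y. Origin: on the bench under the middle of the hook's mouth; x points from the mouth into the hook and on to the post (14 mm thick, at x = 105 mm, base disc 90 mm diameter, 12 mm thick). Nothing of it is higher than 150 mm.
- mouth (a point): Middle of the hook's mouth, on the shut gate's centre line, 140 mm above the bench; axes as hook_stand's. The mouth is open between the steel bar ends at y = -14 mm (the nose) and y = +14 mm, and closed by the orange gate. Inside, the back bar's centre line is 57 mm beyond.
- loop_centre (a point): Middle of the space inside the hook's loop, 28 mm beyond the mouth along hook_stand's x, 140 mm above the bench.
- gate (a joint): Orange sprung gate across the mouth, 5 mm round, 30 mm long: swings level about an upright pivot at y = +15 mm, free end at the nose. 0 = shut, grows as it swings inward (+x), to 1.35 rad; never outward. Takes about 3 to 6 N pushed in its middle. A leg of the eye pushed through the middle clears the gate's end 31 to 34 mm inside the mouth line; it then snaps shut.
- spool: Bystander: loose green thread spool, 48 mm diameter, 50 mm tall, upright; origin at the centre of its underside.
- cement: Bystander: loose small green glass bottle with a black cap, 40 mm diameter, 75 mm tall, upright; origin at the centre of its underside. (Not listed: a fixed steel fly-tying vise, 230 mm tall, stands at the far left of the bench, more than 0.72 m from the robot's axis.)

How it is judged:
On the way:
1. the jar's eye pushes the gate open (value of joint gate above 0.4 rad and contact force between jar and hook_stand above 0.3 N and horizontal distance between eye and mouth below 0.04 m), for 0.05 s.
At the end, for the whole second after the job is handed in: The gate is shut (under 0.1 rad) and the jar hangs by its eye on the hook's loop, borne by the hook: the middle of the eye 0 to 22 mm below the hook's centre line and within 50 mm, level, of the loop's centre, the jar within 0.35 rad of upright and slower than 50 mm/s (value of joint gate below 0.1 rad and horizontal distance between eye and loop_centre below 0.05 m and z of eye in the frame of mouth between -0.022 and 0 m and contact force between jar and hook_stand above 0.3 N and angle between jar's own z axis and vertical below 0.35 rad and linear speed of jar below 0.05 m/s); the robot touches nothing.
It fails at once if the green spool is shifted more than 30 mm (distance of spool from where it was at the start of the episode above 0.03 m).
It fails at once if the green bottle is shifted more than 30 mm (distance of cement from where it was at the start of the episode above 0.03 m).
It also fails if it takes over 48 s, if anything falls off the work surface, if the arm or the gripper's body presses on something with over 40 N, if the wrist force passes 120 N, or if a joint passes its speed limit or range.

## Working session

There is one attempt and no reset: what is moved stays moved. The work goes in short steps, Python scripts to look and compute and a shell command to move; the robot and the scene stay as the last step left them, time stands still between calls to the robot, and variables do not carry over. Pictures are saved under pics/ and viewed, at most 10 in all, crops included, and the job is handed in when it is done.

```bash
mkdir -p pics; ls; python3 - <<'E'
from workcell import bot
import cv2,numpy as np,pickle
F={}
for n in("scene","top"):
    f=bot.grab_frame(n);F[n]=f
    cv2.imwrite(f"pics/{n}0.png",f["pixels"][...,::-1])
    E=f["extrinsics"];print(n,f["fx"],f["cx"],f["cy"],f["dist"],(-E[:3,:3].T@E[:3,3]).round(3),E[2,:3].round(3))
pickle.dump(F,open("f0.pkl","wb"))
print(bot.observe())
E
```

```text
pics
scene 462.92661815892365 260.1935523750565 192.6046964435232 [-0.14664488  0.          0.          0.          0.        ] [1.308 0.23  0.832] [-0.689 -0.233 -0.686]
top 423.07899742595214 254.36849880437885 193.9096254793506 [-0.00468879  0.          0.          0.          0.        ] [ 0.527 -0.016  1.064] [ 0.045 -0.012 -0.999]
{'clock': 0.1, 'qpos': array([-1.34116466,  0.52196047, -0.03632592,  1.59990886,  0.02123732,
        1.02106714, -0.11276978]), 'qd': array([ 0.00153077, -0.00120157, -0.00194182, -0.00082258,  0.00119832,
       -0.00111158,  0.00089   ]), 'joint_efforts': array([ 3.75269941e-03, -9.28483057e+01,  1.98429376e+00, -3.70524788e+01,
        1.81687390e-02,  5.41107816e-03, -2.25132169e-05]), 'position': array([0.18456018, 0.59684602, 0.23079462]), 'tool_rot': array([-3.14063955e+00,  9.67973021e-05,  2.84179771e+00]), 'force': array([-0.05261366, -0.59210198,  0.1037189 ]), 'moment': array([0.00273357, 0.03123169, 0.0141761 ]), 'finger_force': 0.0, 'grip_width': 0.08529916476250328}
```

View pics/scene0.png

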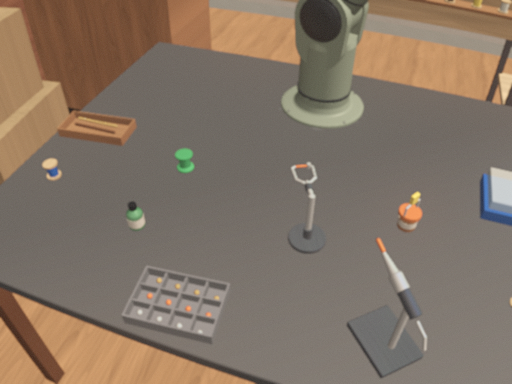

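View pics/top0.png

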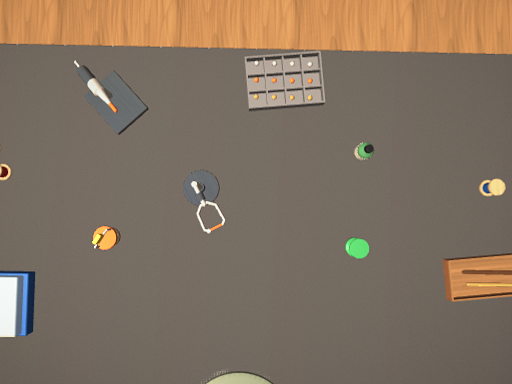

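The scene view shows the jar at (410,215), the hook loop at (304,173) and the stand base at (307,238). The top view shows the jar at (104,238), the loop at (210,217), the gate at (215,227), the base at (201,188), the spool at (358,248) and the bottle at (364,151). Next come enlarged crops and masks.

```bash
cat > h.py <<'E'
import cv2,numpy as np
def ray(f,uv):
    K=np.array([[f["fx"],0,f["cx"]],[0,f["fy"],f["cy"]],[0,0,1]])
    p=cv2.undistortPoints(np.array([[uv]],float),K,np.array(f["dist"]))[0,0]
    E=np.array(f["extrinsics"]);R=E[:3,:3]
    return -R.T@E[:3,3],R.T@np.array([p[0],p[1],1])
def onz(f,uv,z):
    o,d=ray(f,uv);return o+d*(z-o[2])/d[2]
def tri(f1,a,f2,b):
    o1,d1=ray(f1,a);o2,d2=ray(f2,b)
    s=np.linalg.lstsq(np.c_[d1,-d2],o2-o1,rcond=None)[0]
    p,q=o1+s[0]*d1,o2+s[1]*d2
    return (p+q)/2,np.linalg.norm(p-q)
def blobs(f,lo,hi,roi,mn=4):
    x0,y0,x1,y1=roi
    m=cv2.inRange(cv2.cvtColor(f["pixels"],cv2.COLOR_RGB2HSV),np.array(lo),np.array(hi))
    k=np.zeros_like(m);k[y0:y1,x0:x1]=m[y0:y1,x0:x1]
    n,l,s,c=cv2.connectedComponentsWithStats(k)
    out=[]
    for i in range(1,n):
        if s[i,4]>=mn:
            pts=np.argwhere(l==i)[:,::-1].astype(np.float32)
            out.append((s[i,4],c[i].round(2),cv2.minAreaRect(pts)))
    return out
E
python3 - <<'E'
import pickle;from h import *
F=pickle.load(open("f0.pkl","rb"));t,s=F["top"],F["scene"]
A=cv2.resize(t["pixels"][165:265,80:240],(800,500),interpolation=cv2.INTER_CUBIC)
cv2.imwrite("pics/tc.png",A[...,::-1])
A=cv2.resize(s["pixels"][150:255,280:440],(800,525),interpolation=cv2.INTER_CUBIC)
cv2.imwrite("pics/sc.png",A[...,::-1])
for n,f,roi in(("t",t,(80,170,240,265)),("s",s,(280,150,440,255))):
    for nm,lo,hi in(("or",(4,150,120),(17,255,255)),("ye",(22,120,120),(34,255,255)),("wh",(0,0,130),(180,60,255))):
        for b in blobs(f,lo,hi,roi): print(n,nm,b[0],b[1],np.round(b[2][0],1),np.round(b[2][1],1),round(b[2][2],1))
E
```

```text
t or 31 [215.68 226.94] [215.7 226.9] [ 2.2 11.2] 63.4
t or 76 [106.93 232.61] [105.2 234.5] [18.1 19.4] 70.0
t or 6 [ 99.   233.17] [ 99.  233.5] [4. 1.] 0.0
t or 4 [ 93.  236.5] [ 93.  236.5] [3. 0.] -90.0
t or 28 [108.68 245.96] [108.  245.5] [ 5.4 18.3] 63.4
t ye 44 [ 95.86 238.73] [ 95.8 238.7] [ 3.9 10.8] 33.7
t wh 67 [194.97 186.61] [194.8 187.1] [13.3  5.7] 69.4
t wh 244 [207.73 213.95] [208.5 214.5] [33.5 24.6] 63.4
t wh 12 [104.58 231.33] [104.8 231.3] [1.4 6.4] 45.0
t wh 10 [ 95.  246.2] [ 95. 246.] [4. 2.] 90.0
s or 5 [300. 166.] [300. 166.] [4. 0.] 180.0
s or 238 [410.13 213.68] [409.4 213.3] [21.5 17.4] 8.1
s or 24 [379.58 244.5 ] [379.6 244.7] [12.5  1.7] 65.6
s ye 59 [414.83 197.2 ] [414.4 197.2] [ 6.3 11.6] 26.6
s wh 247 [304.9  173.87] [303.8 173.3] [22.3 24.3] 76.0
s wh 232 [310.98 207.66] [311.1 208.6] [ 7.4 41.1] 1.6
s wh 24 [418.92 201.54] [419.1 201.2] [2.8 8.5] 18.4
s wh 11 [407.73 206.36] [407.8 206.3] [1.4 4.9] 45.0
s wh 82 [408.82 225.21] [410.5 225. ] [ 9.1 22.3] 82.2
s wh 18 [385.   253.06] [385.  252.5] [6. 3.] 0.0
```

View pics/tc.png

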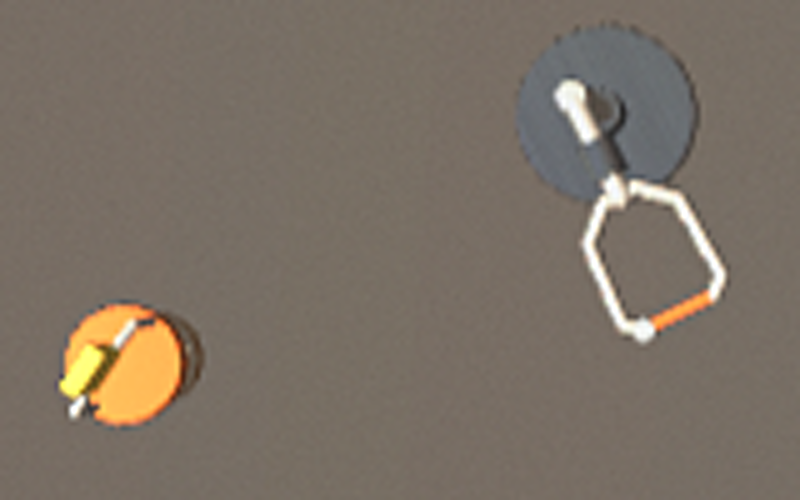

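View pics/sc.png

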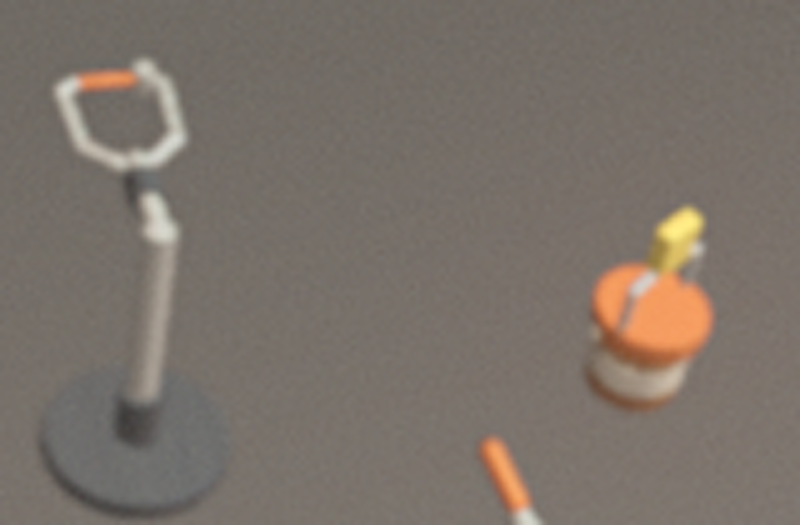

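The crops show the mouth, with the gate between crop pixels (645,330) and (718,290) in the top view and (140,75) and (78,84) in the scene view. The eye roof runs from (138,322) to (74,411), the cap circle is centred at (123,365), and the tab is near (83,370). I'll turn these into positions.

```bash
python3 - <<'E'
import pickle;from h import *
F=pickle.load(open("f0.pkl","rb"));t,s=F["top"],F["scene"]
T=lambda x,y:((x+.5)/5-.5+80,(y+.5)/5-.5+165)
S=lambda x,y:((x+.5)/5-.5+280,(y+.5)/5-.5+150)
P=lambda n,a:print(n,np.round(a,4))
for n,a,b in(("gate mid",T(682,311),S(110,80)),("knob",T(645,330),S(145,68)),("corner",T(720,290),S(66,88)),("tab ctr",(95.86,238.73),(414.83,197.2)),("posttop",T(570,92),S(160,232)),("back",T(618,190),S(133,162))):
    p,e=tri(t,a,s,b);P(n,[*p,e])
P("gate z",onz(t,(215.68,226.94),.14))
P("knob z",onz(t,T(645,330),.14));P("corner z",onz(t,T(720,290),.14))
w1=onz(t,T(585,243),.14);w2=onz(t,T(726,275),.14);P("back z",onz(t,T(622,190),.14))
for z,n in((0.0,"base"),):P("base",onz(t,T(607,113),.012))
# loop outline minAreaRect
b=[q for q in blobs(t,(0,0,130),(180,60,255),(200,200,240,240))];print(b)
# cap circle
m=cv2.inRange(cv2.cvtColor(t["pixels"],cv2.COLOR_RGB2HSV),(4,110,100),(36,255,255));k=np.zeros_like(m);k[220:256,85:125]=m[220:256,85:125]
k[:, :93]=0
c=np.vstack(cv2.findContours(k,0,1)[0]);(x,y),r=cv2.minEnclosingCircle(c);print(x,y,r*1.0/t["fx"]*1.0)
P("cap",onz(t,(x,y),.052));P("cap manual",onz(t,T(123,365),.052))
P("tab top z.1",onz(t,(95.86,238.73),.098))
a,c=onz(t,T(138,322),.076),onz(t,T(74,411),.076);P("legs",[*a,*c]);print(np.degrees(np.arctan2(*(c-a)[1::-1])),np.linalg.norm(c-a))
a,c=tri(t,T(138,322),s,S(632,290))[0],tri(t,T(74,411),s,S(700,247))[0];P("legs tri",[*a,*c])
print([np.degrees(np.arctan2(*d[1::-1])) for d in (tri(t,T(570,92),s,S(160,232))[0]-tri(t,T(682,311),s,S(110,80))[0],)])
E
```

```text
gate mid [0.4953 0.0563 0.1412 0.001 ]
knob [4.872e-01 7.120e-02 1.463e-01 1.000e-04]
corner [0.5049 0.0391 0.1391 0.0012]
tab ctr [0.463  0.3286 0.0984 0.0038]
posttop [0.5899 0.1056 0.1446 0.0011]
back [0.5479 0.0833 0.1428 0.0027]
gate z [0.4951 0.0566 0.14  ]
knob z [0.4869 0.0718 0.14  ]
corner z [0.5048 0.0396 0.14  ]
back z [0.5476 0.0831 0.14  ]
base [0.5887 0.1051 0.012 ]
[(np.int32(138), array([212.4 , 208.24]), ((213.4146728515625, 209.69183349609375), (31.959970474243164, 13.970751762390137), 34.2868766784668)), (np.int32(61), array([204.28, 227.57]), ((203.367431640625, 227.01937866210938), (16.426799774169922, 5.872023582458496), 48.012786865234375))]
104.57831573486328 238.05421447753906 0.029759206167547257
cap [0.4615 0.3266 0.052 ]
cap manual [0.4625 0.3275 0.052 ]
tab top z.1 [0.4626 0.3307 0.098 ]
legs [0.4841 0.3131 0.076  0.4425 0.3413 0.076 ]
145.79600996246612 0.050279577519995275
legs tri [0.4841 0.3125 0.0781 0.4425 0.3411 0.0774]
[np.float64(27.5085603871429)]
```

Everything agrees with the sizes given. The jar is at (0.4627, 0.328) with its eye line at about -34.5°. The mouth is at (0.4955, 0.0565), the hook's x axis is at about 27.5–28°, and the post distance is 106 mm. Next I move over the tab.

```bash
python3 -m crank '{"travel":[[3.4,-3.3,0],[6.8,-6.6,-1],[10.2,-9.9,-1.5],[13.6,-13.2,-2],[17,-16.4,-3]],"turn":[[0,0,-3.5],[0,0,-7],[0,0,-10.5],[0,0,-14],[0,0,-17.3]],"gripper":[0,0,0,0,0]}' 80
python3 -m crank '{"travel":[[3.4,-3.3,0],[6.8,-6.6,-1],[10.8,-10.5,-2],[10.8,-10.5,-3],[10.8,-10.5,-3]],"turn":[[0,0,0],[0,0,0],[0,0,0],[0,0,0],[0,0,0]],"gripper":[0,0,0,0,0]}'
python3 - <<'E'
from workcell import bot;from h import *
f=bot.grab_frame("top");s=bot.grab_frame("scene")
A=np.hstack([cv2.resize(f["pixels"][190:290,60:140],(400,500)),cv2.resize(s["pixels"][140:240,360:440],(400,500))])
cv2.imwrite("pics/p1.png",A[...,::-1]);o=bot.observe();print(o["position"],o["tool_rot"],o["grip_width"])
E
```

```text
clock: 0.6
position: [0.3558, 0.4317, 0.2014]
tool_rot: [3.141, 0.0, 2.537]
force: [1.0, 0.7, 1.1]
grip_width: 0.0855
finger_force: 0.0
clock: 1.1
position: [0.4629, 0.3264, 0.1699]
tool_rot: [-3.139, -0.0, 2.537]
force: [-0.5, 0.9, 0.0]
grip_width: 0.0855
finger_force: 0.0
[0.46169084 0.32904071 0.17121611] [-3.14112414e+00 -7.71347792e-04  2.54084107e+00] 0.08533176646293178
```

View pics/p1.png

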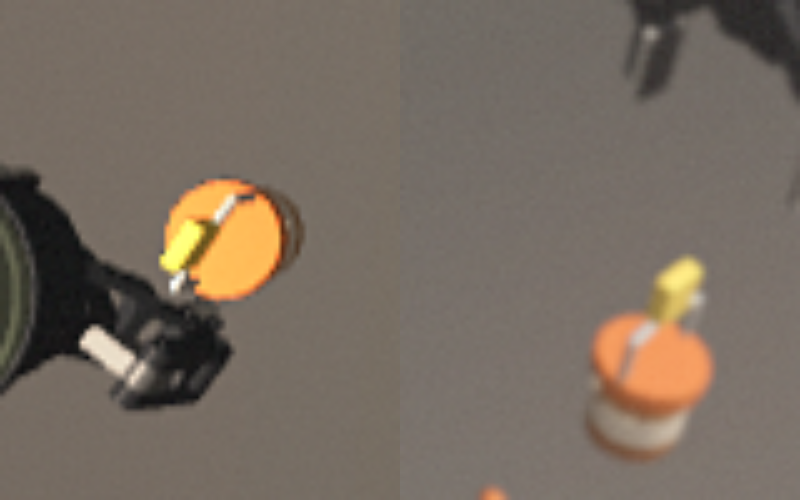

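The gripper is above the tab, with one finger at about (97,262) in the top view, on the expected closing line. I'll descend and grip.

```bash
python3 -m crank '{"travel":[[0,0,-3],[0,0,-6],[0,0,-8.2],[0,0,-8.2],[0,0,-8.2]],"turn":[[0,0,0],[0,0,0],[0,0,0],[0,0,0],[0,0,0]],"gripper":[0,0,0,0,0]}' 60
python3 -m crank '{"travel":[[0,0,0],[0,0,0],[0,0,0],[0,0,0],[0,0,0]],"turn":[[0,0,0],[0,0,0],[0,0,0],[0,0,0],[0,0,0]],"gripper":[0.6,1,1,1,1]}' 60
python3 -m crank '{"travel":[[0,0,0],[0,0,0],[0,0,0],[0,0,0],[0,0,0]],"turn":[[0,0,0],[0,0,0],[0,0,0],[0,0,0],[0,0,0]],"gripper":[1,1,1,1,1]}' 80
```

```text
clock: 1.7
position: [0.4621, 0.3293, 0.0901]
tool_rot: [3.141, -0.0, 2.541]
force: [0.2, 0.2, -0.2]
grip_width: 0.0849
finger_force: 0.0
clock: 2.2
position: [0.4627, 0.3281, 0.0895]
tool_rot: [3.141, 0.0, 2.54]
force: [-0.5, 0.1, -0.0]
grip_width: 0.0123
finger_force: 0.2
clock: 2.7
position: [0.4627, 0.3282, 0.0894]
tool_rot: [3.141, 0.0, 2.54]
force: [-0.3, -1.0, 5.3]
grip_width: 0.0077
finger_force: 79.8
```

```bash
python3 -m crank '{"travel":[[0,0,1.5],[0,0,4],[-1,-3,7.6],[-2,-7,7.6],[-3,-11,7.6]],"turn":[[0,0,0],[0,0,6],[0,0,14],[0,0,22],[0,0,30]],"gripper":[1,1,1,1,1]}'
python3 -m crank '{"travel":[[-1,-4,0],[-1,-8,0],[-1,-12,0],[-0.5,-16,0],[0.1,-19.4,0]],"turn":[[0,0,8],[0,0,16],[0,0,24],[0,0,32.2],[0,0,32.2]],"gripper":[1,1,1,1,1]}'
python3 -m crank '{"travel":[[0,0,0],[0,0,0],[0,0,0],[0,0,0],[0,0,0]],"turn":[[0,0,0],[0,0,0],[0,0,0],[0,0,0],[0,0,0]],"gripper":[1,1,1,1,1]}'
python3 - <<'E'
from workcell import bot;from h import *;import pickle
f=bot.grab_frame("top");s=bot.grab_frame("scene");pickle.dump((f,s),open("f2.pkl","wb"))
A=np.hstack([cv2.resize(f["pixels"][180:280,180:260],(400,500)),cv2.resize(s["pixels"][120:220,270:350],(400,500))])
cv2.imwrite("pics/p2.png",A[...,::-1]);o=bot.observe();print(o["position"],o["tool_rot"],o["grip_width"])
E
```

```text
clock: 3.2
position: [0.4322, 0.2171, 0.1659]
tool_rot: [3.141, 0.001, 3.07]
force: [1.4, -0.4, -1.4]
grip_width: 0.0078
finger_force: 79.0
clock: 3.7
position: [0.4332, 0.0224, 0.1653]
tool_rot: [3.141, -0.0, -2.653]
force: [-0.1, 0.8, -1.2]
grip_width: 0.0076
finger_force: 79.0
clock: 4.2
position: [0.4335, 0.0249, 0.1653]
tool_rot: [3.142, 0.0, -2.656]
force: [0.3, -0.9, -0.4]
grip_width: 0.0076
finger_force: 79.0
[0.43355784 0.02460862 0.16530026] [ 3.14157567e+00 -6.24778714e-06 -2.65678563e+00] 0.007701881524874157
```

View pics/p2.png

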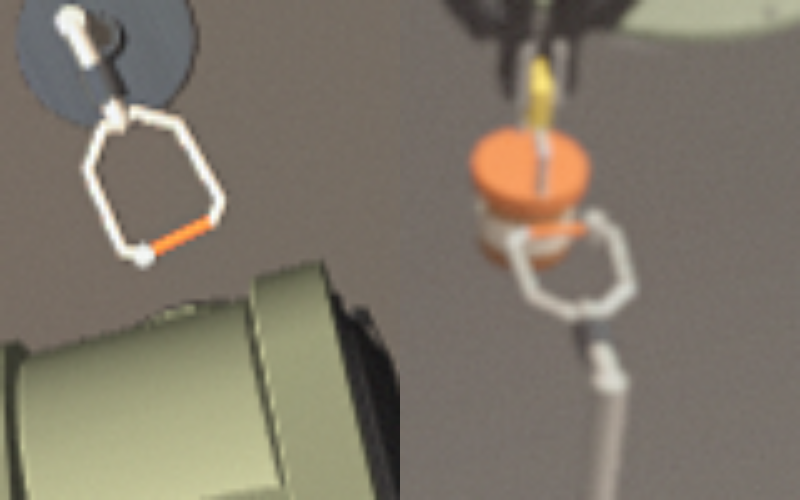

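The jar hangs upright in the grip in front of the gate. In the scene view its leading leg runs from (298,150) to (298,159), and its cap is centred at (296,154). I'll check those positions against what the grip should give.

```bash
python3 - <<'E'
import pickle;from h import *
f,s=pickle.load(open("f2.pkl","rb"))
Z=.165-.0894
for b in blobs(s,(4,120,120),(17,255,255),(275,135,320,180)):print(b)
for b in blobs(s,(22,120,120),(34,255,255),(275,120,320,180)):print(b, onz(s,b[1],Z+.095))
print("cap",onz(s,(296.1,154.2),Z+.052))
for z,v in((Z+.054,158.4),(Z+.074,150.5)):print(z,onz(s,(297.9,v),z))
K=np.array([[s["fx"],0,s["cx"]],[0,s["fy"],s["cy"]],[0,0,1]]);E=np.array(s["extrinsics"])
c,si=np.cos(np.radians(27.7)),np.sin(np.radians(27.7))
p=lambda x,y,z:cv2.projectPoints(np.array([[x,y,z]],float),cv2.Rodrigues(E[:3,:3])[0],E[:3,3],K,np.array(s["dist"]))[0].ravel().round(1)
print(p(.4335,.0247,Z+.052),p(.4335+.024*c,.0247+.024*si,Z+.054),p(.4335+.024*c,.0247+.024*si,Z+.076),p(.4335,.0247,Z+.106))
E
```

```text
(np.int32(331), array([295.65, 155.52]), ((295.5, 156.0), (20.0, 23.0), 90.0))
(np.int32(4), array([298.5, 172. ]), ((298.5, 172.0), (3.0, 0.0), 180.0))
(np.int32(38), array([297.82, 138.13]), ((297.5, 138.0), (12.0, 3.0), 90.0)) [0.43392537 0.02858966 0.1706    ]
cap [0.44181905 0.02924301 0.1276    ]
0.12960000000000002 [0.45840656 0.03832694 0.1296    ]
0.1496 [0.45376146 0.03571193 0.1496    ]
[295.2 151.8] [297.3 157.3] [297.9 150.1] [296.6 134. ]
```

```bash
python3 -m crank '{"travel":[[1.8,0.9,0],[3.1,1.6,0],[3.9,2.1,0],[4.4,2.3,0],[4.9,2.6,0]],"turn":[[0,0,0],[0,0,0],[0,0,0],[0,0,0],[0,0,0]],"gripper":[1,1,1,1,1]}' 90
python3 -m crank '{"travel":[[0.5,0.3,0],[1.0,0.5,0],[1.5,0.8,0],[1.9,1.0,0],[2.3,1.2,0]],"turn":[[0,0,0],[0,0,0],[0,0,0],[0,0,0],[0,0,0]],"gripper":[1,1,1,1,1]}'
python3 -m crank '{"travel":[[0.3,0.15,0],[0.6,0.3,0],[0.6,0.3,0],[0.6,0.3,0],[0.6,0.3,0]],"turn":[[0,0,0],[0,0,0],[0,0,0],[0,0,0],[0,0,0]],"gripper":[1,1,1,1,1]}'
python3 - <<'E'
from workcell import bot;from h import *;import pickle
f=bot.grab_frame("top");s=bot.grab_frame("scene");pickle.dump((f,s),open("f3.pkl","wb"))
A=np.hstack([cv2.resize(f["pixels"][180:280,180:260],(400,500)),cv2.resize(s["pixels"][130:210,270:334],(400,500))])
cv2.imwrite("pics/p3.png",A[...,::-1]);o=bot.observe();print(o["position"],o["tool_rot"],o["grip_width"])
E
```

```text
clock: 4.8
position: [0.4814, 0.0496, 0.1647]
tool_rot: [3.141, -0.003, -2.658]
force: [-5.6, -4.9, -2.9]
grip_width: 0.0076
finger_force: 92.0
clock: 5.3
position: [0.5059, 0.0625, 0.1653]
tool_rot: [3.141, 0.0, -2.657]
force: [-0.1, 0.6, -1.2]
grip_width: 0.0074
finger_force: 92.0
clock: 5.8
position: [0.5112, 0.065, 0.1652]
tool_rot: [3.141, -0.001, -2.658]
force: [-3.6, -1.4, -0.9]
grip_width: 0.0077
finger_force: 92.1
[0.51136169 0.06500006 0.16526184] [ 3.14153640e+00 -3.15292480e-04 -2.65791342e+00] 0.007778029002742839
```

View pics/p3.png

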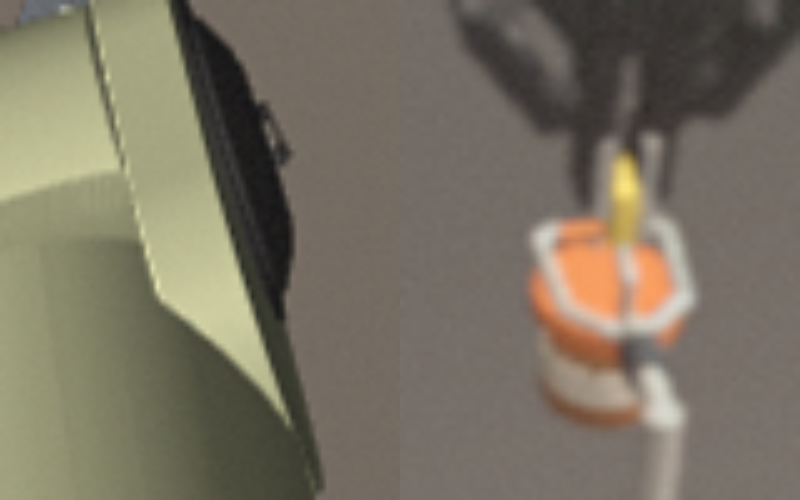

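The leg is inside the loop and the gate bar, at crop (585,235), looks shut behind it. I'll back the jar off so the roof peak is over the gate, then lower it.

```bash
python3 -m crank '{"travel":[[-0.4,-0.2,0],[-0.8,-0.4,0],[-1.2,-0.6,0],[-1.4,-0.7,-0.3],[-1.4,-0.7,-0.6]],"turn":[[0,0,0],[0,0,0],[0,0,0],[0,0,0],[0,0,0]],"gripper":[1,1,1,1,1]}'
python3 -m crank '{"travel":[[0,0,-0.1],[0,0,-0.2],[0,0,-0.3],[0,0,-0.3],[0,0,-0.3]],"turn":[[0,0,0],[0,0,0],[0,0,0],[0,0,0],[0,0,0]],"gripper":[1,1,1,1,1]}'
python3 - <<'E'
from workcell import bot;import numpy as np
bot.grab_frame("top")
print(bot.observe()["force"],bot.observe()["position"])
E
```

```text
clock: 6.4
position: [0.4975, 0.0579, 0.1592]
tool_rot: [-3.141, 0.0, -2.658]
force: [0.2, 0.1, -0.8]
grip_width: 0.0076
finger_force: 92.0
clock: 6.9
position: [0.4976, 0.0581, 0.1563]
tool_rot: [-3.142, -0.0, -2.658]
force: [0.1, -0.4, -1.6]
grip_width: 0.0073
finger_force: 92.0
[-0.94929188  0.35953017 -0.9243506 ] [0.497646   0.05811114 0.15631602]
```

```bash
python3 -m crank '{"travel":[[0,0,-0.1],[0,0,-0.2],[0,0,-0.2],[0,0,-0.2],[0,0,-0.2]],"turn":[[0,0,0],[0,0,0],[0,0,0],[0,0,0],[0,0,0]],"gripper":[1,1,1,1,1]}'
python3 -m crank '{"travel":[[0,0,-0.1],[0,0,-0.1],[0,0,-0.1],[0,0,-0.1],[0,0,-0.1]],"turn":[[0,0,0],[0,0,0],[0,0,0],[0,0,0],[0,0,0]],"gripper":[1,1,1,1,1]}'
```

```text
clock: 7.45
position: [0.4976, 0.0581, 0.1543]
tool_rot: [-3.142, 0.0, -2.658]
force: [0.4, 0.5, -1.6]
grip_width: 0.0075
finger_force: 92.0
clock: 7.95
position: [0.4978, 0.0581, 0.1534]
tool_rot: [-3.141, 0.0, -2.658]
force: [0.3, -0.2, 5.1]
grip_width: 0.0073
finger_force: 93.0
```

The roof bears on the hook. I'll ease the grip and then open.

```bash
python3 -m crank '{"travel":[[0,0,0.05],[0,0,0.05],[0,0,0.05],[0,0,0.05],[0,0,0.05]],"turn":[[0,0,0],[0,0,0],[0,0,0],[0,0,0],[0,0,0]],"gripper":[1,1,1,1,1]}' 20
python3 -m crank '{"travel":[[0,0,0],[0,0,0],[0,0,0],[0,0,0],[0,0,0]],"turn":[[0,0,0],[0,0,0],[0,0,0],[0,0,0],[0,0,0]],"gripper":[0.85,0.8,0.75,0.7,0.6]}'
python3 -m crank '{"travel":[[0,0,0],[0,0,0],[0,0,1],[0,0,3],[0,0,6]],"turn":[[0,0,0],[0,0,0],[0,0,0],[0,0,0],[0,0,0]],"gripper":[0.4,0.3,0.3,0.3,0.3]}'
python3 -m crank '{"travel":[[-1,1,3],[-3,4,6],[-4,8,6],[-4,12,6],[-4,16,6]],"turn":[[0,0,0],[0,0,0],[0,0,0],[0,0,0],[0,0,0]],"gripper":[0.3,0.3,0.3,0.3,0.3]}'
python3 -m crank '{"travel":[[0,4,0],[0,8,0],[0,8,0],[0,8,0],[0,8,0]],"turn":[[0,0,0],[0,0,0],[0,0,0],[0,0,0],[0,0,0]],"gripper":[0.3,0.3,0.3,0.3,0.3]}'
python3 - <<'E'
from workcell import bot;from h import *;import pickle
f=bot.grab_frame("top");s=bot.grab_frame("scene");pickle.dump((f,s),open("f4.pkl","wb"))
A=np.hstack([cv2.resize(f["pixels"][180:280,180:260],(400,500)),cv2.resize(s["pixels"][130:210,270:334],(400,500))])
cv2.imwrite("pics/p4.png",A[...,::-1])
E
```

```text
clock: 8.45
position: [0.4976, 0.0581, 0.1538]
tool_rot: [-3.142, -0.0, -2.658]
force: [0.8, 0.3, 0.4]
grip_width: 0.0075
finger_force: 92.5
clock: 8.95
position: [0.4976, 0.0581, 0.1538]
tool_rot: [-3.142, -0.0, -2.658]
force: [0.2, 0.0, -1.1]
grip_width: 0.0339
finger_force: 0.0
clock: 9.45
position: [0.4969, 0.058, 0.2142]
tool_rot: [3.141, -0.002, -2.658]
force: [0.4, -0.5, 1.0]
grip_width: 0.0599
finger_force: 0.0
clock: 9.95
position: [0.4573, 0.2196, 0.2751]
tool_rot: [-3.141, 0.002, -2.658]
force: [0.8, -0.2, 0.3]
grip_width: 0.0595
finger_force: 0.0
clock: 10.45
position: [0.4578, 0.2972, 0.2742]
tool_rot: [-3.141, 0.0, -2.659]
force: [0.4, -0.4, 0.4]
grip_width: 0.0599
finger_force: 0.0
```

View pics/p4.png

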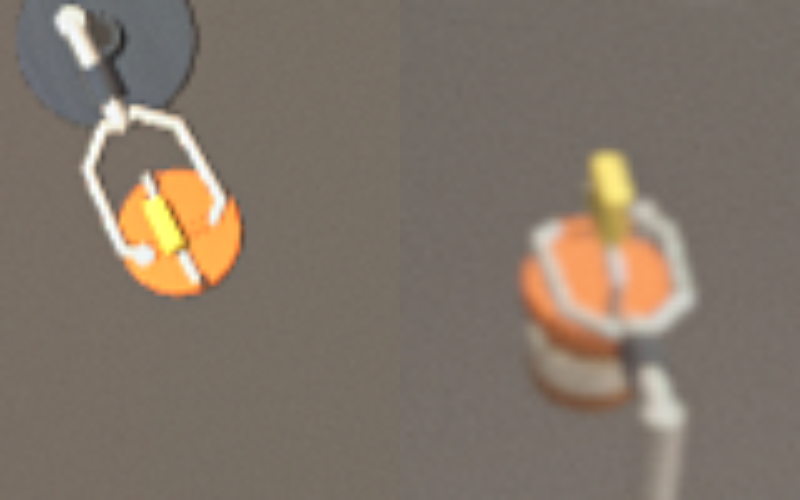

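The jar hangs with its eye straddling the gate line: the leading leg is inside at crop (147,178) and the trailing leg is outside at (205,285). I'll wait for it to settle and check that it is still.

```bash
for i in 1 2 3 4 5 6 7 8; do python3 -m crank '{"travel":[[0,0,0],[0,0,0],[0,0,0],[0,0,0],[0,0,0]],"turn":[[0,0,0],[0,0,0],[0,0,0],[0,0,0],[0,0,0]],"gripper":[0.3,0.3,0.3,0.3,0.3]}' >/dev/null; done
python3 - <<'E'
from workcell import bot;from h import *
for i in range(8):
    s=bot.grab_frame("scene");t=bot.grab_frame("top")
    print([b[1] for b in blobs(s,(22,120,120),(34,255,255),(275,130,330,200),15)],[b[1] for b in blobs(t,(22,120,120),(34,255,255),(190,200,235,245),10)])
E=8
tt=blobs(t,(50,120,60),(75,255,255),(330,130,390,270),20);print([b[1] for b in tt],bot.observe()["clock"])
A=cv2.resize(t["pixels"][205:245,190:240],(800,600),interpolation=cv2.INTER_CUBIC)
cv2.imwrite("pics/p5.png",A[...,::-1])
E
```

```text
[array([302.85, 160.34])] [array([212.04, 224.57])]
[array([302.96, 160.3 ])] [array([212.04, 224.57])]
[array([302.98, 160.22])] [array([212.04, 224.57])]
[array([302.98, 160.37])] [array([212.04, 224.57])]
[array([302.98, 160.47])] [array([212.04, 224.57])]
[array([302.89, 160.13])] [array([212.04, 224.57])]
[array([302.89, 160.3 ])] [array([212.12, 224.67])]
[array([302.84, 160.22])] [array([212.04, 224.57])]
[array([357.35, 247.44])] 15.35
```

View pics/p5.png

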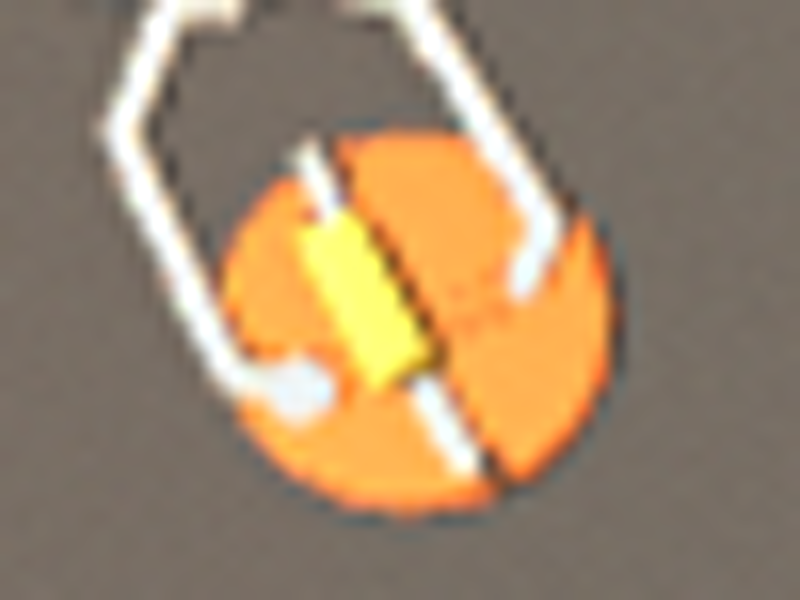

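The jar is still, and the gate shows shut from (300,385) to (520,290), passing between the eye's legs. I'll hand in the job.

```bash
python3 -c "
from workcell import bot;print(bot.job_done())"
```

```text
the job is handed in; nothing more can be done
None
```

I handed the job in at about 15 s on the robot's clock: the jar was hanging still by its eye on the hook, the gate looked shut behind the leg, and the arm was well clear. I never moved the arm near the spool or bottle; the call returned no verdict.

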